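# Shift the sharpener into third and start it for honing

## Task

The gouges are due for honing. On the sharpening machine, push the gear lever by its ball with your closed fingers, never taking the ball between them: out of the left-hand side of the H-shaped gate to the crossbar, across to the right, and forward (away from you) fully home into the third slot, the far right one. Only then press the start button on top of the machine all the way down and let it come back up, leaving the lever in third and the tin on the machine and the tools around it where they are.

Things in the scene. Friction and masses are not known exactly. Their poses are not given: they have to be found in the camera images.
- sharpener: Grey two-wheel sharpening machine, fixed, 168 mm deep (x), 320 mm wide (y), flat housing top at z 125 mm. Origin: centre of its underside, on the bench. x points forward, away from the operator, y to the operator's left, z up. Stone wheel with guard left (y 0.11 to 0.165, top z 177 mm), leather wheel right (y -0.115 to -0.17, top z 159 mm); tool bars in front at x -0.10, z 84 mm; a stop button on the front face
- gate_centre (a point): Centre of the H on top of the steel gate plate, at (0, 0.035, 0.140) in sharpener, same axes. The plate is 84 mm (x) by 76 mm (y). Two fore-and-aft slots 14 mm wide, 28 mm apart, each 52 mm long, joined by a crossbar 17 mm wide between the round ends of the tongues. Punched dots number the slot ends: first far left, second near left, third far right, fourth near right
- gear_knob (a point): Centre of the black ball, 40 mm across, on the gear lever, 207 to 215 mm above the bench as it tips. The lever is a 10 mm steel rod that tips both ways about a pivot inside the machine, at (0, 0.035, 0.065) in sharpener, 150 mm below the ball's centre; the gate plate stops the rod 72 mm above the pivot. It moves under 3 to 5 N at the ball and stays where it is left (friction, no spring)
- gear_across (a joint): Sideways lean of the gear lever, rad: 0 upright, positive to the operator's right (-y of the machine). Left slots at -0.19, right slots at +0.19, with 0.03 of play. 0.1 rad moves the ball 15 mm. It can change only while gear_fore is near 0 (within 0.05; the round tongue ends still guide the rod in from about 0.1). It starts in the left slots
- gear_fore (a joint): Fore-and-aft lean of the gear lever, rad: 0 upright (in the crossbar, neutral), positive forward, away from the operator (+x of the machine). Slot ends at about +0.28 and -0.28 (0.27 to 0.29); fully home in third is its end, about +0.28. It starts anywhere between the ends of the first and second slots. 0.1 rad moves the ball 15 mm
- start_button_top (a point): Centre of the top face of the start button: flat round pale grey button 26 mm across in a darker round collar 42 mm across, on a black square plate on the right front of the machine's top, 10 mm above its collar; pressed straight down
- start_button (a joint): Travel of the start button, m: 0 up, 0.006 fully down; its spring needs 5 N when fully down and lifts it again
- wax_tin: Flat round yellow tin, 74 mm across, 32 mm high, loose, standing on the right rear of the machine's top. Origin: centre of its underside
- long_gouge: Carving gouge with dark turned handle, 202 mm long, loose on the bench to the right of the machine
- short_gouge: Carving gouge with pale turned handle, 192 mm long, loose beside the other
- sanding_block: Cork sanding block, 58 x 101 x 30 mm, loose on the bench at the right
- turned_knob: Dark turned wooden knob, 44 mm across, 50 mm high, standing loose on the bench at the right

How it is judged:
On the way, in this order (a step that is already met when the one before it is completed fails the run):
1. the gear lever has been moved across the crossbar to the right-hand side (value of joint gear_across above 0.13 rad and value of joint gear_fore below 0.15 rad).
2. the gear lever is fully home in the third slot (far right) (value of joint gear_across above 0.14 rad and value of joint gear_fore above 0.24 rad), for 0.2 s.
3. the start button is pressed down with the lever in third (all of step 2 and value of joint start_button above 0.0045 m), for 0.05 s.
At the end, for the whole second after the job is handed in: The gear lever stands at rest fully home in the third slot (gear_across above 0.14, gear_fore above 0.24 rad), the start button has come back up (within 1 mm), and the tin, gouges, sanding block and turned knob lie still within 15 mm of where they were (all of step 2 and value of joint start_button below 0.001 m and velocity of joint each of gear_fore, gear_across below 0.05 rad/s and distance of each of wax_tin, long_gouge, short_gouge, sanding_block, turned_knob from where it was at the start of the episode below 0.015 m and linear speed of each of wax_tin, long_gouge, short_gouge, sanding_block, turned_knob below 0.02 m/s); the robot touches nothing.
It fails at once if the start button is pressed while the lever is not in third (not (value of joint gear_across above 0.14 rad and value of joint gear_fore above 0.24 rad) and value of joint start_button above 0.003 m).
It fails at once if the ball is taken between the fingers (grasp point within 23 mm of the ball's centre) (distance between the grasp point and gear_knob below 0.023 m).
It fails at once if the tin, a gouge, the sanding block or the turned knob is shifted by more than 15 mm or picked up (distance of any of wax_tin, long_gouge, short_gouge, sanding_block, turned_knob from where it was at the start of the episode above 0.015 m).
It also fails if it takes over 72 s, if anything falls off the work surface, if the arm or the gripper's body presses on something with over 40 N, if the wrist force passes 120 N, or if a joint passes its speed limit or range.

## Robot

A 6-joint arm with a two-finger parallel gripper is mounted at the origin on a cart in front of the work surface, level with it; the furniture and walls round the work are solid. World frame = base frame: x ahead of the robot, y to its left, z up, the work surface at z = 0. Lengths are in m, angles in rad, forces in N, time in s.
With the tool pointing down it reaches from about 0.3 to 0.775 m from the base axis. Payload 14.6 kg.
Tool frame: the origin (TCP) lies where the fingers leave the gripper's body, on its centre line; the fingertips stand 73 mm ahead of it and the grasp point (between the pads) lies 54 mm ahead of it; z points along the fingers, y is the line along which they close (so a half turn about z gives the same grasp; the last joint's range is limited). The gripper opens to 85 mm and grips with 20 to 120 N. Pads are 22 mm wide; open, the fingers measure 114 mm over their backs; the gripper's body (76 mm by 85 mm) begins 54 mm behind the grasp point. The pads swing forward as they close: fully open they stand 13 mm farther back than shut.
Start: joints at [1.04, 0.3, 1.521, -0, 1.321, -0.067], TCP at [0.246, 0.492, 0.304] pointing down, gripper open.
Joint ranges: [-3.03, 3.03], [-0.79, 2.21], [0.23, 2.52], [-1.04, 4.18], [0, 3.07], [-2.55, 2.55]. Speed limits (rad/s): [2.22, 2.22, 2.57, 3.14, 3.14, 3.14].

## Interface

Orientations are given as a unit quaternion [w, x, y, z].
In Python, from rig import status, viewer, env gives the robot as it stands.
- The arm moves only by the shell command python3 -m inch 'ROWS' [OPENING] [FORCE]. ROWS is JSON, a list of rows, each an object with "translation": the shift along the tool's x, y, z in cm, a list of three; "angular": the turn, a rotation vector about the tool's x, y, z in rad, a list of three. A call has 1 to 12 rows; each row is the pose to reach, as a shift and turn from the pose commanded when the call began, along the tool's axes at that moment; what a row does not reach only later rows make up. A row lasts 1/8 s, in which the tool goes at most 62.5 mm and 10.7 degrees, less where a joint would pass 70% of its speed; a pose out of reach is approached as far as the arm can. A call with a gripper value outside its range is refused whole. OPENING is the finger opening in cm, from 0 to 8.54, set as the call begins (- or left out, the last holds). The fingers move at their own pace and stop on an object; FORCE is the grip in N (left out, the last holds). Time passes only in rows, so rows that repeat a pose let the fingers close. It gives the time, the measured TCP pose, the force, the opening and the grip force at its end, in the units of the state.
- status.state(): the state, without advancing time (a new reading comes with each control period).
- viewer.grab_frame(name): name is "scene" or "top" or "wrist"; returns a dict with "color" (384x512x3 uint8, blue, green, red), "fov_y" (degrees; the focal length in pixels is half the picture's height over the tangent of half this angle, whatever the lens; pixels are square), "cx", "cy" (the principal point, pixels), "cam_to_world" (4x4, takes a point from camera to world coordinates); the wrist camera has in their place "hand_eye" (4x4, takes a point from camera to tool coordinates, whose origin is the TCP and whose axes are the flange's). Camera axes: x right, y down, z forward; pixel columns grow to the right and rows downward; lengths in m; the calibration is good to about 2 mm. A picture is of the moment at which its call begins: read the wrist's pose just before it. There is no depth.
- env.finish_job(): hands the job in; it is judged then, once.
Trained networks look in the newest picture that a camera, given by its name, has taken for a name from the list of things; names that differ only in an ending like _2 or _b are one class to them, and where a whole thing is asked for, a point or a joint stands for the part that bears it (a point fixed in the world has none). Each returns a list of dicts, best first, with "p" (0 to 1); they miss things now and then, are a little off and sometimes report something else, mostly with a low value. They report only what shows in the picture. A call takes as long as a camera call.
- viewer.trace(camera, target): "mask" (384x512 bool, what is visible of it) and "extent" ([left, top, width, height] in pixels, round what is visible of it).
The state is a dict: "t": time; "joint_positions": joint angles; "joint_vel": joint speeds; "effort": joint torques, N m; "eef_pos": TCP position; "tool_rot": TCP orientation; "contact_force": force on the tool from outside, world axes, zero at the start; "torque": the same for the moment, N m; "gripper_width": opening from 0.0 (shut) to 1.0 (fully open); "gripper_force": force on a finger pad.
Only numpy, scipy, OpenCV 4.12 (cv2) and the standard library are available. Lean on these libraries where they do the work, as an engineer would, in place of code of your own. Each camera call takes 0.05 s, during which the arm holds its last target. There are 200 camera calls.

## Working session

There is one attempt and no reset: what is moved stays moved. The work goes in short steps, Python scripts to look and compute and a shell command to move; the robot and the scene stay as the last step left them, time stands still between calls to the robot, and variables do not carry over. Pictures are saved under pics/ and viewed, at most 10 in all, crops included, and the job is handed in when it is done.

```bash
mkdir -p pics; cat > h.py <<'E'
import numpy as np, cv2
from rig import status, viewer, env
from scipy.spatial.transform import Rotation as R
def T():
    s=status.state(); M=np.eye(4); q=s["tool_rot"]; M[:3,:3]=R.from_quat([q[1],q[2],q[3],q[0]]).as_matrix(); M[:3,3]=s["eef_pos"]; return M
def cam(name):
    M=T(); f=viewer.grab_frame(name)
    C=f["cam_to_world"] if "cam_to_world" in f else M@np.array(f["hand_eye"])
    F=192/np.tan(np.radians(f["fov_y"])/2)
    return f["color"],np.array(C),F,f["cx"],f["cy"]
def ray(c,u,v):
    d=c[1][:3,:3]@np.array([(u-c[3])/c[2],(v-c[4])/c[2],1]); return c[1][:3,3],d/np.linalg.norm(d)
def atz(c,u,v,z):
    o,d=ray(c,u,v); return o+d*(z-o[2])/d[2]
def tri(rs):
    A=sum(np.eye(3)-np.outer(d,d) for o,d in rs); b=sum((np.eye(3)-np.outer(d,d))@o for o,d in rs); return np.linalg.solve(A,b)
def proj(c,p):
    q=np.linalg.inv(c[1])@np.append(p,1); return c[2]*q[0]/q[2]+c[3],c[2]*q[1]/q[2]+c[4]
def cen(name,t):
    r=viewer.trace(name,t)
    if not r: return None
    m=r[0]["mask"]; v,u=np.nonzero(m); return u.mean(),v.mean(),r[0]["p"],r[0]["extent"],m.sum()
E
python3 - <<'E'
from h import *
np.set_printoptions(precision=4,suppress=True)
print(T())
ims=[]
cs={}
for n in("scene","top"):
    c=cam(n); cs[n]=c; ims.append(c[0])
    print(n,c[1][:3,3],c[1][:3,2],c[2])
    for t in("gear_knob","start_button_top","wax_tin","sharpener"):
        r=cen(n,t); print(t,r); cs[n,t]=r
    cv2.imwrite(f"pics/{n}.png",cv2.resize(c[0],(800,600)))
for t in("gear_knob","start_button_top","wax_tin"):
    if cs["scene",t] and cs["top",t]: print(t,tri([ray(cs[n],*cs[n,t][:2]) for n in("scene","top")]))
E
```

```text
[[-0.8944  0.4473 -0.0006  0.246 ]
 [ 0.4473  0.8944 -0.001   0.4918]
 [ 0.0001 -0.0012 -1.      0.3033]
 [ 0.      0.      0.      1.    ]]
scene [-0.1815 -0.7104  0.5785] [ 0.7082  0.5661 -0.422 ] 380.5677452952237
gear_knob (np.float64(208.5829596412556), np.float64(161.07623318385652), 0.72, [202.5, 151.3, 14.7, 33.8], np.int64(223))
start_button_top None
wax_tin (np.float64(242.04010695187165), np.float64(187.44652406417111), 0.75, [231.5, 180.6, 26.1, 18.0], np.int64(374))
sharpener (np.float64(212.4176488365065), np.float64(206.74720459353279), 0.8, [153.6, 145.1, 117.2, 109.3], np.int64(6618))
top [ 0.314  -0.1418  1.1401] [ 0.1862 -0.0262 -0.9822] 375.68567024350824
gear_knob (np.float64(173.98564593301435), np.float64(177.76555023923444), 0.68, [164.5, 170.8, 18.3, 15.2], np.int64(209))
start_button_top (np.float64(226.89705882352942), np.float64(210.27941176470588), 0.62, [225.5, 207.1, 7.4, 11.3], np.int64(68))
wax_tin (np.float64(222.98347107438016), np.float64(181.13388429752067), 0.59, [208.5, 169.3, 30.0, 28.4], np.int64(605))
sharpener (np.float64(192.92673396287853), np.float64(201.99071963529795), 0.76, [136.7, 168.8, 126.0, 67.4], np.int64(6142))
gear_knob [0.5359 0.0341 0.1957]
wax_tin [ 0.5384 -0.089   0.1469]
```

View pics/scene.png

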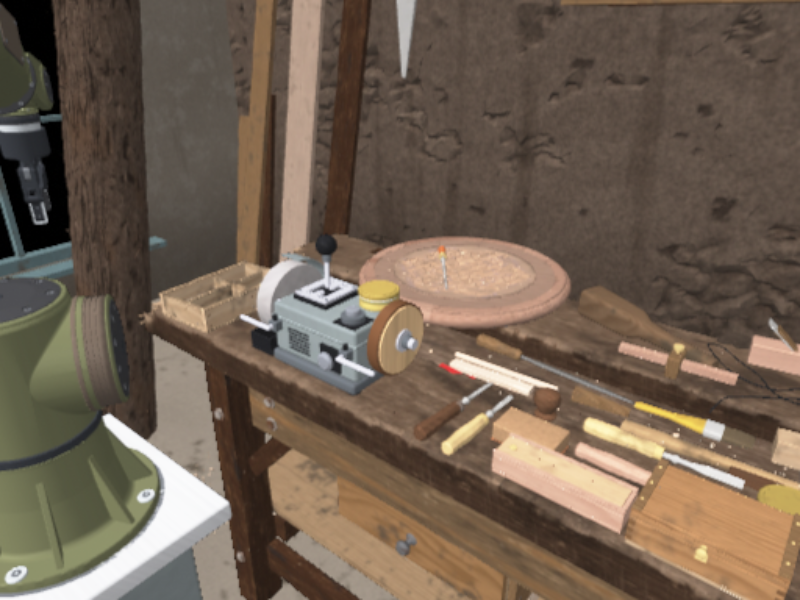

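View pics/top.png

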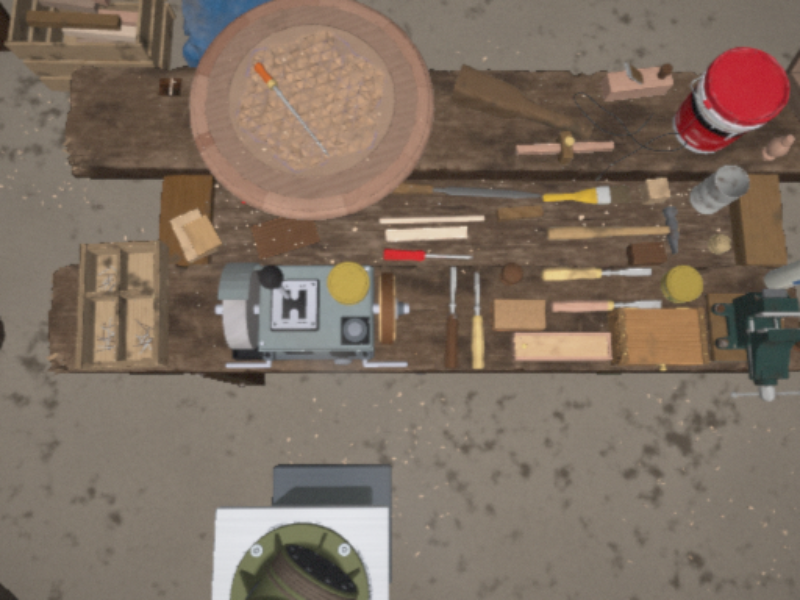

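The scene view shows the lever ball at about (326,244) and the tin right behind the button. In the top view the ball is at (271,277), the gate at about (295,305), the button at (355,327) and the tin at (348,283). The lever appears to be in first.

```bash
python3 - <<'E'
from h import *
np.set_printoptions(precision=4,suppress=True)
a=cam("scene");b=cam("top");k=1/1.5625
ball=tri([ray(a,326*k,244*k),ray(b,271*k,277*k)]);print("ball",ball)
g=atz(b,295*k,304*k,.14);print("gate",g)
print("button",atz(b,355*k,327*k,.14), "tin",atz(b,348*k,283*k,.157))
# housing edges
for p in((274,282),(318,281),(319,327),(274,329)):print("platecorner",atz(b,p[0]*k,p[1]*k,.14))
cv2.imwrite("pics/topz.png",cv2.resize(b[0][160:240,130:270],(770,440),interpolation=cv2.INTER_CUBIC))
E
python3 -m inch '[{"translation":[0,0,0],"angular":[0,0,0.18]},{"translation":[0,0,0],"angular":[0,0,0.36]},{"translation":[0,0,0],"angular":[0,0,0.46]}]' 0 40
```

```text
ball [0.5341 0.032  0.2115]
gate [0.503  0.0027 0.14  ]
button [ 0.4628 -0.1011  0.14  ] tin [ 0.5365 -0.0891  0.157 ]
platecorner [0.5418 0.0401 0.14  ]
platecorner [ 0.5438 -0.036   0.14  ]
platecorner [ 0.4628 -0.0394  0.14  ]
platecorner [0.4594 0.0373 0.14  ]
t: 0.98
eef_pos: [0.246, 0.4919, 0.3039]
tool_rot: [0.0, 0.448, 0.894, 0.0]
contact_force: [0.5, -0.2, 0.8]
gripper_width: 0.379
gripper_force: 0.0
```

View pics/topz.png

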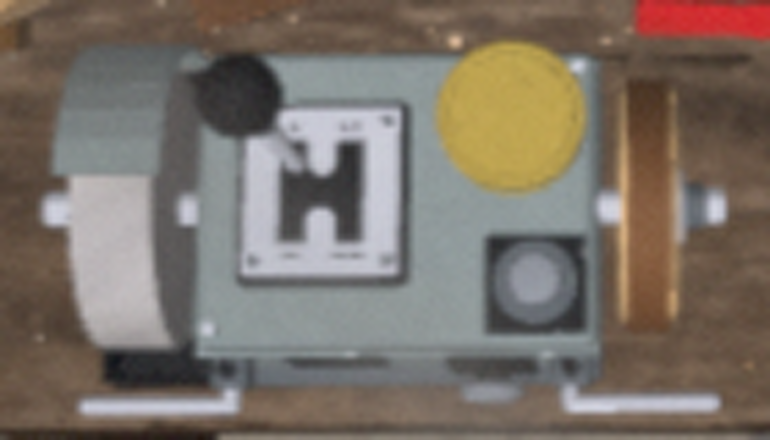

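The zoomed top view shows the rod in the far-left slot, the H centre at about (320,188) and the ball at (238,94). The tin and button are clear of the route. Next I'll swing over behind the ball, with the tool aligned to the machine.

```bash
python3 -m inch '[{"translation":[-6,0.6,0],"angular":[0,0,0.1]},{"translation":[-12,1.2,0],"angular":[0,0,0.2]},{"translation":[-18,1.8,0],"angular":[0,0,0.3]},{"translation":[-24,2.4,0],"angular":[0,0,0.4]},{"translation":[-30,3,0],"angular":[0,0,0.5]},{"translation":[-36,3.5,0],"angular":[0,0,0.61]},{"translation":[-42,4,0],"angular":[0,0,0.61]},{"translation":[-48,4.6,0],"angular":[0,0,0.61]},{"translation":[-52,5,0],"angular":[0,0,0.61]},{"translation":[-55.4,5.3,0],"angular":[0,0,0.61]},{"translation":[-55.4,5.3,0],"angular":[0,0,0.61]}]' 0
python3 - <<'E'
from h import *
np.set_printoptions(precision=4,suppress=True)
print(T(),status.state()["gripper_width"])
c=cam("wrist")
print(c[1][:3,3],c[1][:3,2])
for t in("gear_knob","start_button_top"):print(t,cen("wrist",t))
for p in([.534,.032,.2115],[.503,.002,.14],[.463,-.101,.14]):print(proj(c,p))
cv2.imwrite("pics/w1.png",c[0])
E
```

```text
t: 2.35
eef_pos: [0.6232, 0.08, 0.3032]
tool_rot: [-0.0, 0.695, 0.719, -0.0]
contact_force: [0.4, 1.3, -1.3]
gripper_width: -0.003
gripper_force: 0.0
[[-0.0346  0.9994 -0.0007  0.6232]
 [ 0.9994  0.0346 -0.0002  0.08  ]
 [-0.0002 -0.0007 -1.      0.3032]
 [ 0.      0.      0.      1.    ]] -0.0029103116817635025
[0.6205 0.1465 0.3722] [ 0.0096 -0.2616 -0.9651]
gear_knob (np.float64(94.02378167641325), np.float64(291.26042884990255), 0.87, [58.8, 261.1, 80.2, 63.1], np.int64(2565))
start_button_top None
(np.float64(91.81304104198693), np.float64(312.55568784179013))
(np.float64(98.8266620781958), np.float64(289.6981207938252))
(np.float64(63.10285764345471), np.float64(393.8122286185901))
```

View pics/w1.png

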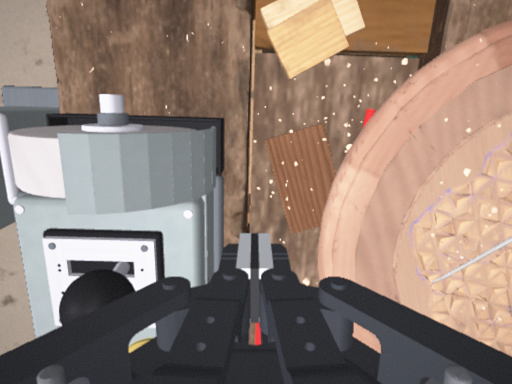

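The wrist view shows the ball at about (97,307), which agrees with the estimate to within 3 mm. The plate's left corners are at (45,236) and (158,233).

```bash
python3 - <<'E'
from h import *
np.set_printoptions(precision=4,suppress=True)
c=cam("wrist")
a=atz(c,45,236,.14);b=atz(c,157,234,.14);print(a,b,np.linalg.norm(a-b))
e=(b-a)/np.linalg.norm(b-a);n=np.array([e[1],-e[0],0]);print("yaw",np.arctan2(e[1],e[0]),"gate",(a+b)/2+.038*n)
print("ball",atz(c,97,307,.2105))
E
python3 -m inch '[{"translation":[-2,-1,1.5],"angular":[0,0,0]},{"translation":[-4.5,-2.0,3.3],"angular":[0,0,0]},{"translation":[-4.5,-2.0,3.3],"angular":[0,0,0]}]'
```

```text
[0.4651 0.0478 0.14  ] [0.5496 0.0525 0.14  ] 0.08458542478845055
yaw 0.0557587486957424 gate [0.5095 0.0122 0.14  ]
ball [0.5353 0.0366 0.2105]
t: 2.92
eef_pos: [0.603, 0.0357, 0.2701]
tool_rot: [-0.001, 0.694, 0.72, -0.001]
contact_force: [-0.2, 0.4, 0.2]
gripper_width: 0.003
gripper_force: 0.0
```

```bash
python3 -m inch '[{"translation":[0,-1.2,0],"angular":[0,0,0]},{"translation":[0,-2.2,0],"angular":[0,0,0]},{"translation":[0,-3,0],"angular":[0,0,0]},{"translation":[0,-3.6,0],"angular":[0,0,0]},{"translation":[0,-4.2,0],"angular":[0,0,0]},{"translation":[0,-4.8,0],"angular":[0,0,0]}]'
python3 - <<'E'
from h import *
np.set_printoptions(precision=4,suppress=True)
c=cam("wrist");print(T()[:3,3],cen("wrist","gear_knob"))
b=cam("top");print(cen("top","gear_knob"))
x=cv2.resize(b[0][160:240,140:240],(500,400),interpolation=cv2.INTER_CUBIC)
cv2.imwrite("pics/w2.png",np.hstack([c[0][:384,:300],cv2.resize(x,(480,384))]))
E
```

```text
t: 3.68
eef_pos: [0.5564, 0.0344, 0.272]
tool_rot: [0.001, 0.694, 0.72, 0.001]
contact_force: [5.4, 1.1, 4.6]
gripper_width: 0.002
gripper_force: 2.7
[0.5559 0.0344 0.272 ] (np.float64(178.74109263657957), np.float64(250.54038004750595), 0.58, [135.4, 211.8, 91.2, 73.4], np.int64(5052))
None
```

View pics/w2.png

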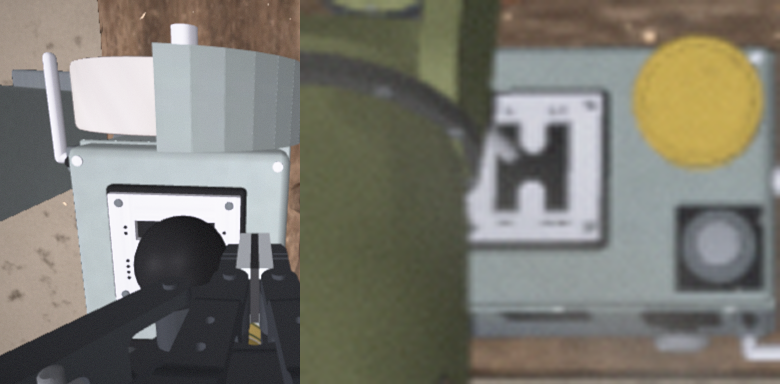

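The wrist view shows the ball at about (180,261), touched by the fingers. The plate's left corners are at (107,195) and (243,192). The top view shows the rod still in the upper left slot.

```bash
python3 - <<'E'
from h import *
np.set_printoptions(precision=4,suppress=True)
c=cam("wrist")
a=atz(c,107,195,.14);b=atz(c,242,192,.14);print(a,b,np.linalg.norm(a-b))
e=(b-a)/np.linalg.norm(b-a);n=np.array([e[1],-e[0],0]);print("yaw",np.arctan2(e[1],e[0]),"gate",(a+b)/2+.038*n)
print("ball",atz(c,180,261,.212), T()[:3,3])
E
```

```text
[0.4636 0.0431 0.14  ] [0.5482 0.0481 0.14  ] 0.08468510976462973
yaw 0.058888771020356036 gate [0.5081 0.0077 0.14  ]
ball [0.5245 0.0357 0.212 ] [0.5563 0.0343 0.2713]
```

```bash
python3 -m inch '[{"translation":[0,-0.5,0],"angular":[0,0,0]},{"translation":[0,-1,0],"angular":[0,0,0]},{"translation":[0,-1.5,0],"angular":[0,0,0]},{"translation":[0,-1.9,0],"angular":[0,0,0]},{"translation":[0,-1.9,0],"angular":[0,0,0]}]'
python3 - <<'E'
from h import *
np.set_printoptions(precision=4,suppress=True)
c=cam("wrist");print(T()[:3,3],status.state()["contact_force"]);m=viewer.trace("wrist","gear_knob");print(m[0]["extent"] if m else 0)
cv2.imwrite("pics/w3.png",c[0][100:,:])
E
```

```text
t: 4.55
eef_pos: [0.5367, 0.0336, 0.2708]
tool_rot: [-0.0, 0.694, 0.72, -0.0]
contact_force: [2.5, 0.3, 1.7]
gripper_width: -0.005
gripper_force: 1.7
[0.5369 0.0336 0.2708] [2.8518 0.809  2.4321]
[131.4, 211.9, 94.9, 76.5]
```

View pics/w3.png

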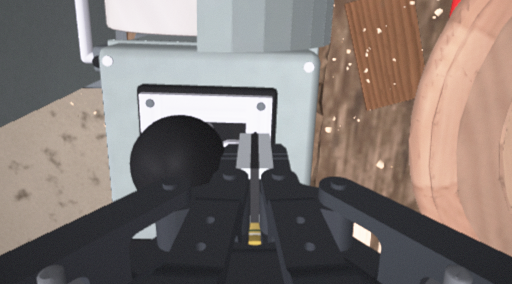

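```bash
python3 -m inch '[{"translation":[0,1,0],"angular":[0,0,0]},{"translation":[2,1.2,0],"angular":[0,0,0]},{"translation":[5.2,1.2,0],"angular":[0,0,0]},{"translation":[5.2,-1,0],"angular":[0,0,0]},{"translation":[5.2,-2.9,0],"angular":[0,0,0]},{"translation":[5.2,-2.9,0],"angular":[0,0,0]},{"translation":[4.2,-2.9,0],"angular":[0,0,0]},{"translation":[3.2,-2.9,0],"angular":[0,0,0]},{"translation":[2.6,-2.9,0],"angular":[0,0,0]}]'
python3 -m inch '[{"translation":[-0.8,0,0],"angular":[0,0,0]},{"translation":[-1.6,0,0],"angular":[0,0,0]},{"translation":[-2.4,0,0],"angular":[0,0,0]}]'
```

```text
t: 5.78
eef_pos: [0.5074, 0.0579, 0.271]
tool_rot: [-0.0, 0.694, 0.72, 0.0]
contact_force: [-1.2, 3.7, 3.9]
gripper_width: -0.003
gripper_force: 2.1
t: 6.15
eef_pos: [0.508, 0.034, 0.2709]
tool_rot: [-0.0, 0.694, 0.72, -0.0]
contact_force: [-0.2, 3.7, 1.8]
gripper_width: 0.0
gripper_force: 1.7
```

```bash
python3 -m inch '[{"translation":[-0.8,0,0],"angular":[0,0,0]},{"translation":[-1.6,0,0],"angular":[0,0,0]},{"translation":[-2.3,0,0],"angular":[0,0,0]},{"translation":[-2.6,0,0],"angular":[0,0,0]}]'
python3 -m inch '[{"translation":[-0.2,0,0],"angular":[0,0,0]},{"translation":[-0.4,0,0],"angular":[0,0,0]}]'
```

```text
t: 6.65
eef_pos: [0.5088, 0.0081, 0.2707]
tool_rot: [-0.0, 0.694, 0.72, -0.0]
contact_force: [-1.9, 2.0, 1.1]
gripper_width: -0.001
gripper_force: 1.3
t: 6.9
eef_pos: [0.5089, 0.0046, 0.2706]
tool_rot: [-0.0, 0.694, 0.72, -0.0]
contact_force: [-2.4, 3.9, -2.0]
gripper_width: 0.005
gripper_force: 1.9
```

```bash
python3 -m inch '[{"translation":[-0.2,0,0],"angular":[0,0,0]},{"translation":[-0.3,0,0],"angular":[0,0,0]}]'
python3 - <<'E'
from h import *
np.set_printoptions(precision=4,suppress=True)
c=cam("wrist");b=cam("top");print(T()[:3,3],status.state()["contact_force"])
x=cv2.resize(b[0][160:240,140:240],(480,384),interpolation=cv2.INTER_CUBIC)
cv2.imwrite("pics/w4.png",np.hstack([c[0][:384,:310],x]))
E
```

```text
t: 7.15
eef_pos: [0.509, 0.0025, 0.2705]
tool_rot: [-0.001, 0.694, 0.72, 0.0]
contact_force: [-2.4, 13.9, -2.8]
gripper_width: -0.0
gripper_force: 7.1
[0.5089 0.0025 0.2705] [-2.0918 11.2237 -2.9295]
```

View pics/w4.png

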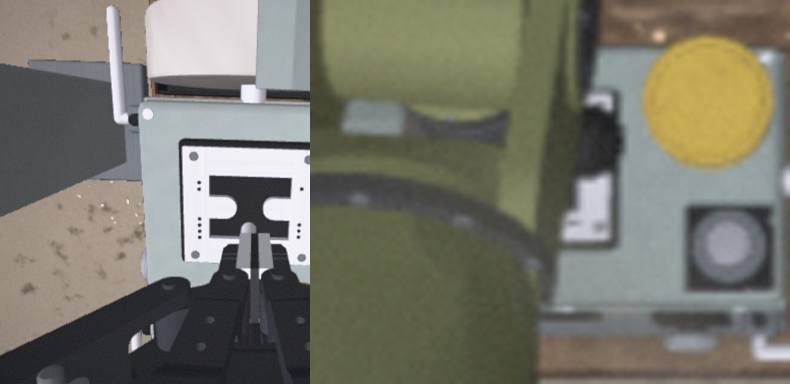

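The wrist view shows the rod at (248,232), at the right-hand end of the crossbar. The 14 N stop force confirms it. Next I'll go round to the near side and push forward.

```bash
python3 -m inch '[{"translation":[1.5,0,0],"angular":[0,0,0]},{"translation":[1.5,-3,0],"angular":[0,0,0]},{"translation":[1.5,-5.5,0],"angular":[0,0,0]},{"translation":[0,-5.5,0],"angular":[0,0,0]},{"translation":[-3.1,-5.5,0],"angular":[0,0,0]},{"translation":[-3.1,-5.5,0],"angular":[0,0,0]},{"translation":[-3.1,-4,0],"angular":[0,0,0]},{"translation":[-3.1,-3,0],"angular":[0,0,0]},{"translation":[-3.1,-2.2,0],"angular":[0,0,0]}]'
python3 -m inch '[{"translation":[0,0.8,0],"angular":[0,0,0]},{"translation":[0,1.6,0],"angular":[0,0,0]},{"translation":[0,2.4,0],"angular":[0,0,0]}]'
```

```text
t: 8.38
eef_pos: [0.4888, -0.0301, 0.271]
tool_rot: [-0.0, 0.694, 0.72, -0.0]
contact_force: [-5.7, -1.2, 4.3]
gripper_width: 0.004
gripper_force: 2.9
t: 8.75
eef_pos: [0.5125, -0.0292, 0.2704]
tool_rot: [-0.001, 0.694, 0.72, -0.001]
contact_force: [-5.4, -0.5, -2.0]
gripper_width: -0.001
gripper_force: 2.2
```

```bash
python3 -m inch '[{"translation":[0,0.4,0],"angular":[0,0,0]},{"translation":[0,0.7,0],"angular":[0,0,0]},{"translation":[0,0.9,0],"angular":[0,0,0]}]'
python3 -m inch '[{"translation":[0,0.2,0],"angular":[0,0,0]},{"translation":[0,0.3,0],"angular":[0,0,0]},{"translation":[0,0.3,0],"angular":[0,0,0]}]'
```

```text
t: 9.12
eef_pos: [0.5188, -0.029, 0.2696]
tool_rot: [-0.004, 0.694, 0.72, -0.004]
contact_force: [-40.5, -3.8, 10.2]
gripper_width: -0.0
gripper_force: 21.0
t: 9.5
eef_pos: [0.5204, -0.029, 0.2694]
tool_rot: [-0.006, 0.694, 0.72, -0.005]
contact_force: [-51.4, -5.1, 13.2]
gripper_width: 0.001
gripper_force: 26.3
```

```bash
python3 -m inch '[{"translation":[0,-1.5,0],"angular":[0,0,0]},{"translation":[0,-6,0],"angular":[0,0,0]},{"translation":[-3,-9,-1],"angular":[0,0,0]},{"translation":[-7,-9.5,-1],"angular":[0,0,0]},{"translation":[-10,-9.5,-1],"angular":[0,0,0]},{"translation":[-10,-9.5,-1],"angular":[0,0,0]}]'
python3 - <<'E'
from h import *
np.set_printoptions(precision=4,suppress=True)
c=cam("wrist");print(T()[:3,3]);print(cen("wrist","start_button_top"),proj(c,[.465,-.1,.14]))
r=viewer.trace("scene","gear_knob") if cam("scene") else 0
a=cam("scene")
x=cv2.resize(a[0][120:220,170:270],(384,384),interpolation=cv2.INTER_CUBIC)
cv2.imwrite("pics/w5.png",np.hstack([c[0][:,:410],x]))
E
```

```text
t: 10.25
eef_pos: [0.4334, -0.1336, 0.281]
tool_rot: [0.0, 0.695, 0.719, 0.0]
contact_force: [0.7, 0.1, 0.4]
gripper_width: 0.001
gripper_force: 0.0
[ 0.4334 -0.1327  0.2809]
(np.float64(300.5403817914831), np.float64(159.14610866372982), 0.62, [283.9, 142.3, 39.9, 39.6], np.int64(1362)) (np.float64(305.4486643140018), np.float64(160.14184905601175))
```

View pics/w5.png

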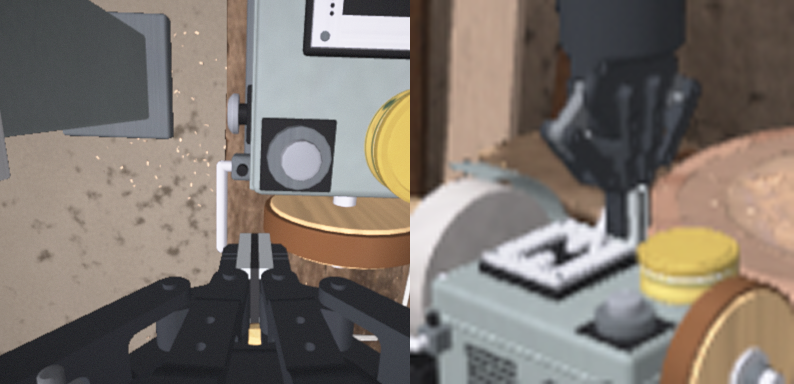

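The wrist view shows the button at about (300,159) in its collar, with the tin at the right edge. In the scene view the rod leans forward-right, and the button top is at crop position (622,297).

```bash
python3 - <<'E'
from h import *
np.set_printoptions(precision=4,suppress=True)
c=cam("wrist");a=cam("scene")
print(tri([ray(c,300.5,159.5),ray(a,225.2,197.3)]),[atz(c,300.5,159.5,z) for z in(.14,.145,.15)],T()[:3,3])
E
```

```text
[ 0.4607 -0.0967  0.1483] [array([ 0.4614, -0.0975,  0.14  ]), array([ 0.4607, -0.0967,  0.145 ]), array([ 0.4599, -0.096 ,  0.15  ])] [ 0.4332 -0.1317  0.2809]
```

```bash
python3 -m inch '[{"translation":[3.4,2.9,0],"angular":[0,0,0]},{"translation":[3.4,2.9,0],"angular":[0,0,0]},{"translation":[3.4,2.9,3],"angular":[0,0,0]},{"translation":[3.4,2.9,5],"angular":[0,0,0]},{"translation":[3.4,2.9,5.3],"angular":[0,0,0]},{"translation":[3.4,2.9,5.3],"angular":[0,0,0]}]'
python3 -m inch '[{"translation":[0,0,0.3],"angular":[0,0,0]},{"translation":[0,0,0.6],"angular":[0,0,0]},{"translation":[0,0,0.6],"angular":[0,0,0]}]'
```

```text
t: 11.35
eef_pos: [0.4609, -0.0974, 0.2285]
tool_rot: [0.0, 0.694, 0.72, 0.0]
contact_force: [1.0, 0.2, -0.1]
gripper_width: 0.002
gripper_force: 0.0
t: 11.72
eef_pos: [0.4609, -0.0973, 0.222]
tool_rot: [0.0, 0.694, 0.72, 0.0]
contact_force: [0.5, 0.9, 1.8]
gripper_width: -0.002
gripper_force: 0.8
```

```bash
python3 -m inch '[{"translation":[0,0,0.3],"angular":[0,0,0]},{"translation":[0,0,0.5],"angular":[0,0,0]},{"translation":[0,0,0.5],"angular":[0,0,0]}]'
python3 -m inch '[{"translation":[0,0,0.15],"angular":[0,0,0]},{"translation":[0,0,0.3],"angular":[0,0,0]},{"translation":[0,0,0.3],"angular":[0,0,0]}]'
```

```text
t: 12.1
eef_pos: [0.4609, -0.0973, 0.217]
tool_rot: [0.0, 0.694, 0.72, 0.0]
contact_force: [-0.1, 0.9, 4.9]
gripper_width: -0.003
gripper_force: 2.3
t: 12.48
eef_pos: [0.4611, -0.0973, 0.2162]
tool_rot: [0.001, 0.694, 0.72, 0.0]
contact_force: [-11.4, 3.0, 31.6]
gripper_width: -0.001
gripper_force: 16.1
```

```bash
python3 -m inch '[{"translation":[0,0,-0.5],"angular":[0,0,0]},{"translation":[0,0,-3],"angular":[0,0,0]},{"translation":[0,0,-8],"angular":[0,0,0]},{"translation":[0,-5,-12],"angular":[0,0,0]},{"translation":[0,-10,-14],"angular":[0,0,0]},{"translation":[6,-14,-14],"angular":[0,0,0]},{"translation":[12,-14,-14],"angular":[0,0,0]},{"translation":[18,-14,-14],"angular":[0,0,0]},{"translation":[24,-14,-14],"angular":[0,0,0]},{"translation":[24,-14,-14],"angular":[0,0,0]},{"translation":[24,-14,-14],"angular":[0,0,0]}]'
python3 - <<'E'
from h import *
np.set_printoptions(precision=4,suppress=True)
a=cam("scene");b=cam("top")
x=cv2.resize(b[0][150:230,150:250],(480,384),interpolation=cv2.INTER_CUBIC)
y=cv2.resize(a[0][140:220,180:260],(310,310),interpolation=cv2.INTER_CUBIC)
cv2.imwrite("pics/end.png",np.hstack([x,np.vstack([y,np.zeros((74,310,3),np.uint8)])]))
k=[cen(n,"gear_knob") for n in("scene","top")];print(k,status.state()["contact_force"])
print(cen("scene","wax_tin"),cen("top","wax_tin"))
E
```

```text
t: 13.85
eef_pos: [0.3119, 0.1373, 0.3536]
tool_rot: [-0.0, 0.694, 0.72, -0.0]
contact_force: [-0.0, 0.6, -0.3]
gripper_width: 0.002
gripper_force: 0.0
[(np.float64(224.66544117647058), np.float64(166.03308823529412), 0.81, [217.0, 155.9, 17.9, 31.7], np.int64(272)), (np.float64(196.57510729613733), np.float64(175.0128755364807), 0.73, [189.7, 166.7, 16.8, 20.7], np.int64(233))] [ 0.2672 -0.0262 -0.1784]
(np.float64(241.55128205128204), np.float64(187.54615384615386), 0.57, [230.4, 179.1, 25.4, 21.3], np.int64(390)) (np.float64(222.37541528239203), np.float64(181.01162790697674), 0.87, [208.1, 167.4, 29.8, 26.9], np.int64(602))
```

View pics/end.png

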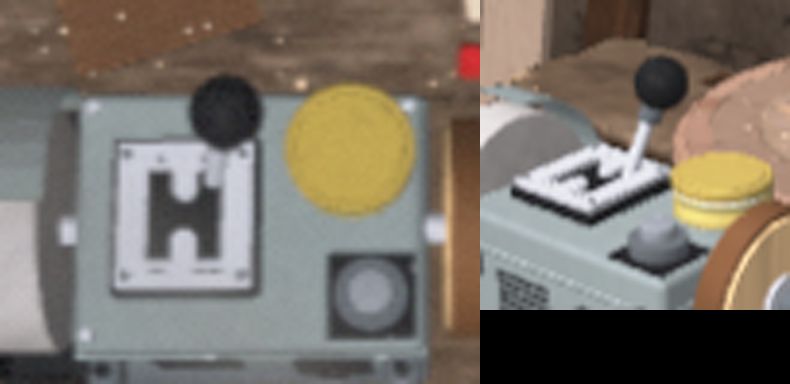

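The lever stands home in the far-right slot, with the ball at (226,112). The button is up and the tin hasn't moved.

```bash
python3 -c "
from rig import env;print(env.finish_job())"
```

```text
the job is handed in; nothing more can be done
None
```

The job is handed in: the lever was pushed across and fully home into third, then the start button was pressed to its stop and came back up; the last pictures show the tin in place, and I did not check the bench tools separately.

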